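Cover the burr pot and hold up the dust guard

ROBOT

A 7-joint arm with a two-finger parallel gripper is mounted at the origin on the work surface. World frame = base frame: x ahead of the robot, y to its left, z up, the work surface at z = 0. Lengths are in m, angles in rad, forces in N, time in s.
With the tool pointing down it reaches from about 0.425 to 0.8 m from the base axis. Payload 8.3 kg.
Tool frame: the origin (TCP) lies between the finger pads; the fingertips stand ctrl.tcp_to_tips ahead of it and the grasp point (between the pads) lies 6 mm ahead of it (ctrl.tcp_to_tips is the distance from the TCP to the fingertips, in m); z points along the fingers, y is the line along which they close (so a half turn about z gives the same grasp; the last joint's range is limited). The gripper opens to 85 mm and grips with 20 to 120 N. Pads are 22 mm wide; open, the fingers measure 114 mm over their backs; the gripper's body (76 mm by 85 mm) begins 54 mm behind the grasp point. The pads swing forward as they close: fully open they stand 13 mm farther back than shut.
Start: joints at [1.095, 0.383, 0.016, 1.37, -0.006, 1.388, -0.046], TCP at [0.251, -0.572, 0.256] pointing down, gripper open.
Joint ranges: [-2.95, 2.95], [-0.25, 2.06], [-1.52, 1.56], [0.18, 2.33], [-1.44, 4.58], [0.02, 2.06], [-3.01, 3.01]. Speed limits (rad/s): [2.39, 2.39, 3.01, 3.01, 3.14, 3.14, 3.14].

INTERFACE

Orientations are given as a unit quaternion [x, y, z, w].
In Python, from station import ctrl gives the robot as it stands.
- The arm moves only by the tool arm_command, never from a script. Its argument "motion" is a list of rows, each a list of 4 numbers: the shift along the tool's x, y, z normalised to -1 to 1, where 1 is 0.025 m, then the turn about the tool's z normalised to -1 to 1, where 1 is 0.15 rad. A call has 1 to 12 rows; each row shifts and turns the commanded pose from where the row before left it, along the tool's axes as they then stand; what a row does not reach is not made up. A row lasts 1/10 s, in which the tool goes at most 50 mm and 8.59 degrees, less where a joint would pass 70% of its speed; a pose out of reach is approached as far as the arm can. A call with a number of a shift or a turn outside -1 to 1 is refused whole. A call with a gripper value outside its range is refused whole. "claw" is the closure, from -1 (fully open) to 1 (shut), set as the call begins (left out, the last holds). The fingers move at their own pace and stop on an object; "grip_force" is the grip in N (left out, the last holds). Time passes only in rows, so rows that do not move let the fingers close. It gives the time, the measured TCP pose, the force, the opening and the grip force at its end, in the units of the state.
- ctrl.sense(): the state, without advancing time (a new reading comes with each control period).
- ctrl.snapshot(name): name is "scene" or "side" or "wrist"; returns a dict with "image" (384x512x3 uint8, red, green, blue), "vfov" (degrees; the focal length in pixels is half the picture's height over the tangent of half this angle, whatever the lens; pixels are square), "cx", "cy" (the principal point, pixels), "eye" and "rotation" of the camera in the world; the wrist camera has in their place "mount" (4x4, takes a point from camera to tool coordinates, whose origin is the TCP and whose axes are the flange's). Camera axes: x right, y down, z forward; pixel columns grow to the right and rows downward; lengths in m; the calibration is good to about 2 mm. A picture is of the moment at which its call begins: read the wrist's pose just before it. There is no depth.
- ctrl.hand_in(): hands the job in; it is judged then, once.
Trained networks look in a picture, given as the dict that the camera call returned (one of the last four; its "shot" number tells which), for a name from the list of things; names that differ only in an ending like _2 or _b are one class to them, and where a whole thing is asked for, a point or a joint stands for the part that bears it (a point fixed in the world has none). Each returns a list of dicts, best first, with "p" (0 to 1); they miss things now and then, are a little off and sometimes report something else, mostly with a low value. They report only what shows in the picture. A call takes as long as a camera call. They do not tell look-alikes from the thing itself.
- ctrl.spot_in(picture, query): "pixel" ([column, row] in pixels, amid what is visible of it).
- ctrl.masks_of(picture, query): "region" (384x512 bool, what is visible of it) and "pixel" ([column, row] in pixels, amid what is visible of it).
The state is a dict: "time": time; "q": joint angles; "qvel": joint speeds; "joint_efforts": joint torques, N m; "eef_pos": TCP position; "orientation": TCP orientation; "force": force on the tool from outside, world axes, zero at the start; "moment": the same for the moment, N m; "gripper_width": finger opening in m; "grasp_force": force on a finger pad.
Only numpy, scipy, OpenCV 4.12 (cv2) and the standard library are available. Lean on these libraries where they do the work, as an engineer would, in place of code of your own. Each camera call takes 0.05 s, during which the arm holds its last target. There are 200 camera calls.

TASK

The turned mills are about to be blown clean of sawdust. First put the wooden lid on the open steel pot of grinding burrs so that it sits fully home and level, and let go of it; then squeeze the red button in the head of the dust guard, pull the guard up past its first stop to its second stop (all the way up), and finish while still holding it up there with the button squeezed, since it sinks if let go. Do not knock over or push about the pot or the other things on the bench.

Things in the scene. Friction and masses are not known exactly. Their poses are not given: they have to be found in the camera images.
- lid: Loose round wooden lid, about 120 g, 50 mm tall, standing on its plug. Origin at the centre of its underside, z up. From below: a plug 83 mm across and 10 mm high, a flange 104 mm across from z = 10 to 17 mm, and a black knob 24 mm across from z = 17 to 50 mm (grip it at about z = 41 mm).
- pot: Open round steel pot, loose on the bench, about 0.8 kg. Origin at the centre of its underside, z up. 96 mm across, 70 mm tall, wall 4 mm, mouth 88 mm wide; white burrs on its floor reach no higher than 26 mm. With the lid seated, its plug is in the mouth, its flange on the rim, and the lid's origin 60 mm above the pot's.
- guard_head: Head of the telescoping guard: black block 30 (its x) by 36 (y) by 44 mm (z), origin at its centre, about 155 mm above the bench when down, 275 mm at the second stop; z up, yaw varies. The red button is on its +y face. Hold it from above, one finger on the button, one on the -y face: 42 mm wide with the button out, 36 mm flush.
- guard: Fixed lower part of the dust guard: foot 90 by 110 mm, 12 mm thick, screwed to the bench, and a blue tube 30 mm across up to z = 120 mm. Origin under the tube, axes as the head's. A 20 mm mast slides up out of it, carrying the head and a clear, yellow-framed panel 180 mm wide along y, 34 mm from the axis to +x, its top edge 40 mm below the head's origin.
- guard_mast (a joint): Height of the guard in m: 0 down (start), 0.06 first stop, 0.12 second stop (end of travel, straight up). Button out: the catch blocks it at 0. Button pressed: it slides freely, 6 to 8 N pull it up (spring and weight). Let go above 0.06 it sinks and is caught at 0.06; nothing catches it at 0.12.
- guard_button (a joint): How far the red button is pressed in, in m: 0 out (stands 6 mm proud of the head's +y face), 0.006 flush with it. The button face is 20 mm wide and 30 mm tall, centred on the head. It springs back; 2.5 N starts it, 6 N presses it flush. The catch lets go beyond 0.0045.
- mill_a: Bystander: black pepper mill with a mushroom cap, 130 mm tall, 68 mm across; origin at the centre of its underside.
- mill_b: Bystander: black pepper mill as mill_a.
- mill_c: Bystander: black pepper mill as mill_a.
- cap: Bystander: red mushroom cap of a mill, 68 mm across, 36 mm tall; origin at the centre of its underside.
- blank: Bystander: upright wooden cylinder, 52 mm across, 120 mm tall; origin at the centre of its underside.
- phone: Bystander: blue phone lying flat, 150 by 72 by 9 mm; origin at the centre of its underside.
- driver: Bystander: screwdriver with an orange handle, lying on the bench; origin under its middle.
Mind the look-alikes: they are no part of the job. There is more than one size of the lid; the job needs the smallest.

How it is judged:
By the outcome, as a careful person would: the job done as asked, in the order asked, and still so for the second after the job is handed in, while the arm keeps its last pose, push and grip.
It also fails if it takes over 54 s, if anything falls off the work surface, if the arm or the gripper's body presses on something with over 40 N, if the wrist force passes 120 N, or if a joint passes its speed limit or range.

## Working session

There is one attempt and no reset: what is moved stays moved. The work goes in short steps, Python scripts to look and compute and a tool call to move; the robot and the scene stay as the last step left them, time stands still between calls to the robot, and variables do not carry over. Pictures are saved under pics/ and viewed, at most 13 in all, crops included, and the job is handed in when it is done.

Besides the shell and the picture viewer there is one more tool, called after "Emit:" by a JSON object that holds its "name" and its "arguments", one argument or row to a line. arm_command: Moves the arm, as the interface text tells. Its arguments: {"type":"object","properties":{"motion":{"type":"array"},"claw":{"type":"number"},"grip_force":{"type":"number"}},"required":["motion"]}

```bash
mkdir -p pics
cat > h.py <<'E'
import numpy as np, cv2
from station import ctrl
from scipy.spatial.transform import Rotation as R
def cam(p, st=None):
    f=192/np.tan(np.radians(p['vfov'])/2)
    if 'eye' in p and p.get('eye') is not None: return f,np.array(p['eye']),np.array(p['rotation'])
    M=np.array(p['mount']); T=np.eye(4); T[:3,:3]=R.from_quat(st['orientation']).as_matrix(); T[:3,3]=st['eef_pos']
    W=T@M; return f,W[:3,3],W[:3,:3]
def onz(p,px,z,st=None):
    f,e,r=cam(p,st); d=r@np.array([(px[0]-p['cx'])/f,(px[1]-p['cy'])/f,1]); return e+d*(z-e[2])/d[2]
def proj(p,X,st=None):
    f,e,r=cam(p,st); c=(np.atleast_2d(X)-e)@r; return np.c_[p['cx']+f*c[:,0]/c[:,2],p['cy']+f*c[:,1]/c[:,2]]
def save(p,name): cv2.imwrite('pics/'+name,p['image'][:,:,::-1])
E
python3 - <<'E'
from h import *
s=ctrl.sense(); print({k:np.round(v,3).tolist() for k,v in s.items()}, ctrl.tcp_to_tips)
ims=[]
for n in ['scene','side','wrist']:
    p=ctrl.snapshot(n); ims.append(p['image']); 
    print(n,p['vfov'],p['cx'],p['cy'],p.get('eye'),p.get('rotation'),p.get('mount'))
    for q in ['lid','pot','guard_head','guard','guard_button','mill_a','cap','blank','phone','driver']:
        print(q,[(np.round(d['pixel']).tolist(),round(d['p'],2)) for d in ctrl.spot_in(p,q)][:5])
    cv2.imwrite(f'pics/{n}0.png',p['image'][:,:,::-1])
E
```

```text
{'time': 0.0, 'q': [1.095, 0.384, 0.016, 1.371, -0.006, 1.388, -0.047], 'qvel': [-0.0, -0.0, 0.001, -0.0, -0.002, 0.0, -0.0], 'joint_efforts': [-0.001, -62.759, 0.844, -37.182, 0.016, 0.014, -0.0], 'eef_pos': [0.251, -0.572, 0.255], 'orientation': [0.979, 0.205, -0.0, -0.001], 'force': [0.164, 0.013, -0.576], 'moment': [0.018, 0.007, -0.031], 'grasp_force': 0.0, 'gripper_width': 0.085} 0.025
scene 48.61860676173259 251.01614700851692 191.92782417579966 [1.39795108 0.38043428 1.25244182] [ 0.52634163  0.77819754 -0.28483731 -0.19037011] None
lid [([372.0, 197.0], 0.68), ([235.0, 165.0], 0.65), ([262.0, 192.0], 0.6), ([214.0, 252.0], 0.34)]
pot [([187.0, 204.0], 0.76)]
guard_head [([302.0, 245.0], 0.76), ([230.0, 250.0], 0.33)]
guard [([299.0, 244.0], 0.69)]
guard_button []
mill_a [([147.0, 229.0], 0.95), ([282.0, 275.0], 0.59), ([210.0, 253.0], 0.56), ([167.0, 165.0], 0.36)]
cap [([230.0, 247.0], 0.58)]
blank [([338.0, 208.0], 0.96)]
phone [([166.0, 162.0], 0.7), ([229.0, 249.0], 0.32)]
driver [([304.0, 184.0], 0.72), ([338.0, 206.0], 0.32)]
side 46.853036510270755 259.195574727046 19
[... 328 characters left out ...]
255.0], 0.4)]
mill_a [([224.0, 167.0], 0.91), ([133.0, 239.0], 0.66), ([184.0, 199.0], 0.56), ([206.0, 225.0], 0.36)]
cap [([206.0, 226.0], 0.8)]
blank [([231.0, 311.0], 0.77), ([180.0, 264.0], 0.25)]
phone [([333.0, 190.0], 0.65)]
driver [([303.0, 303.0], 0.81)]
wrist 66.23192517825026 251.9707772479253 195.2971136125729 None None [[ 2.55454607e-04 -9.53188684e-01 -3.02376035e-01  7.71188267e-02]
 [ 9.99999839e-01  9.02586985e-05  5.60299018e-04 -6.51348084e-04]
 [-5.06778617e-04 -3.02376129e-01  9.53188554e-01 -1.17346518e-01]
 [ 0.00000000e+00  0.00000000e+00  0.00000000e+00  1.00000000e+00]]
lid []
pot []
guard_head []
guard []
guard_button []
mill_a []
cap []
blank []
phone []
driver []
```

View pics/scene0.png

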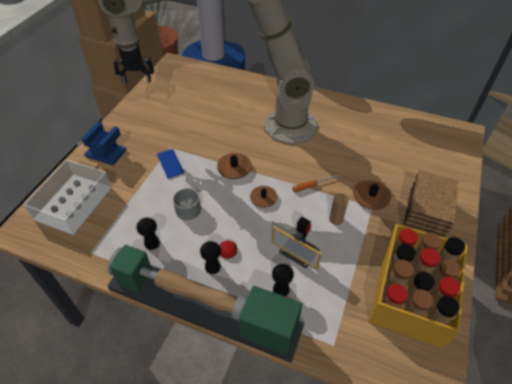

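View pics/side0.png

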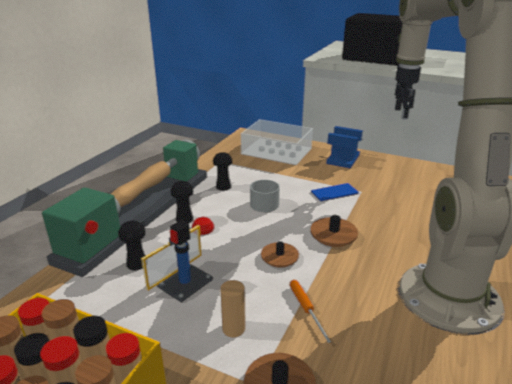

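Three lid candidates in the scene view: (235,165), (372,195) and (263,196). The one at (263,196), side view (280,254), looks smallest. Next I measure them and make a close crop.

```bash
sed -i "s/np.array(p\['rotation'\])$/R.from_quat(p['rotation']).as_matrix()/" h.py
python3 - <<'E'
from h import *
P={n:ctrl.snapshot(n) for n in ['scene','side']}
for n,p in P.items():
    for q,z in [('lid',.017),('pot',.07),('blank',.12),('guard_head',.177),('guard',.1),('mill',.13),('cap',.03),('phone',.009),('driver',.02)]:
        for d in ctrl.masks_of(p,'mill_a' if q=='mill' else q)[:4]:
            v,u=np.nonzero(d['region']); uv=np.c_[u,v]
            W=np.array([onz(p,a,z) for a in uv])
            print(n,q,round(d['p'],2),np.round(d['pixel']),'bbox',uv.min(0),uv.max(0),'xy at z',np.round(W[:,:2].mean(0),3),'ext',np.round(np.ptp(W[:,:2],axis=0),3))
a=P['scene']['image'][140:310,140:400]; b=P['side']['image'][150:350,110:370]
a=cv2.resize(a,(780,510)); 
cv2.imwrite('pics/c1.png',a[:,:,::-1]); cv2.imwrite('pics/c2.png',cv2.resize(b,(780,600))[:,:,::-1])
E
```

```text
scene lid 0.78 [263. 196.] bbox [251 185] [276 205] xy at z [0.435 0.038] ext [0.099 0.1  ]
scene lid 0.76 [233. 166.] bbox [217 152] [251 178] xy at z [ 0.329 -0.127] ext [0.143 0.142]
scene lid 0.57 [375. 194.] bbox [355 180] [392 209] xy at z [0.275 0.421] ext [0.145 0.14 ]
scene pot 0.69 [190. 204.] bbox [173 188] [201 219] xy at z [ 0.61  -0.187] ext [0.138 0.126]
scene blank 0.91 [340. 208.] bbox [330 192] [349 224] xy at z [0.47  0.322] ext [0.14  0.056]
scene blank 0.57 [262. 194.] bbox [250 185] [277 207] xy at z [0.516 0.067] ext [0.101 0.098]
scene blank 0.49 [169. 161.] bbox [157 149] [184 177] xy at z [ 0.494 -0.311] ext [0.132 0.138]
scene blank 0.4 [298. 244.] bbox [273 216] [321 268] xy at z [0.654 0.236] ext [0.174 0.179]
scene guard_head 0.56 [301. 242.] bbox [273 217] [320 267] xy at z [0.69  0.242] ext [0.161 0.163]
scene guard 0.8 [299. 240.] bbox [272 216] [321 268] xy at z [0.647 0.236] ext [0.188 0.181]
scene mill 0.8 [145. 232.] bbox [137 217] [159 249] xy at z [ 0.798 -0.217] ext [0.109 0.108]
scene mill 0.79 [209. 254.] bbox [200 241] [220 273] xy at z [0.8
[... 1382 characters left out ...]
93 222] xy at z [0.709 0.07 ] ext [0.155 0.191]
side mill 0.7 [131. 238.] bbox [118 220] [145 271] xy at z [0.705 0.289] ext [0.154 0.165]
side mill 0.68 [223. 170.] bbox [212 152] [233 190] xy at z [ 0.702 -0.143] ext [0.155 0.24 ]
side mill 0.68 [335. 190.] bbox [312 183] [357 200] xy at z [ 0.346 -0.159] ext [0.121 0.131]
side cap 0.54 [206. 224.] bbox [192 217] [214 233] xy at z [0.678 0.022] ext [0.075 0.08 ]
side phone 0.86 [336. 190.] bbox [312 184] [356 200] xy at z [ 0.402 -0.374] ext [0.138 0.149]
side driver 0.75 [170. 257.] bbox [142 220] [202 290] xy at z [0.693 0.166] ext [0.156 0.299]
side driver 0.64 [300. 301.] bbox [289 280] [329 341] xy at z [0.304 0.19 ] ext [0.143 0.155]
```

View pics/c1.png

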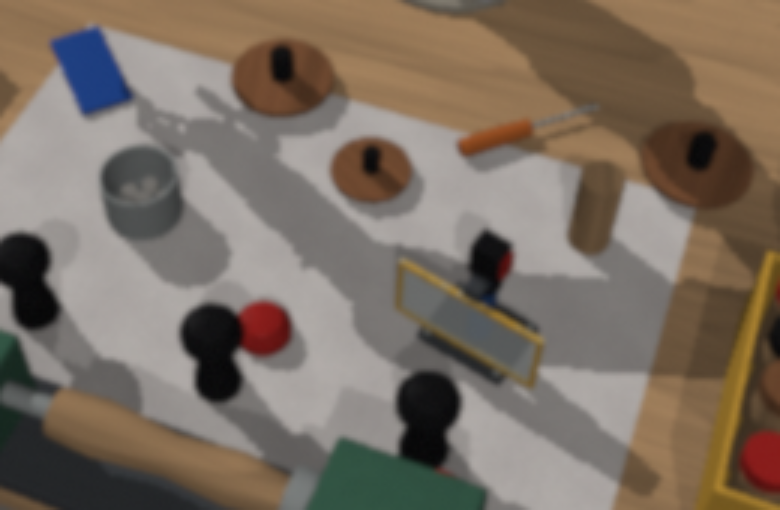

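View pics/c2.png

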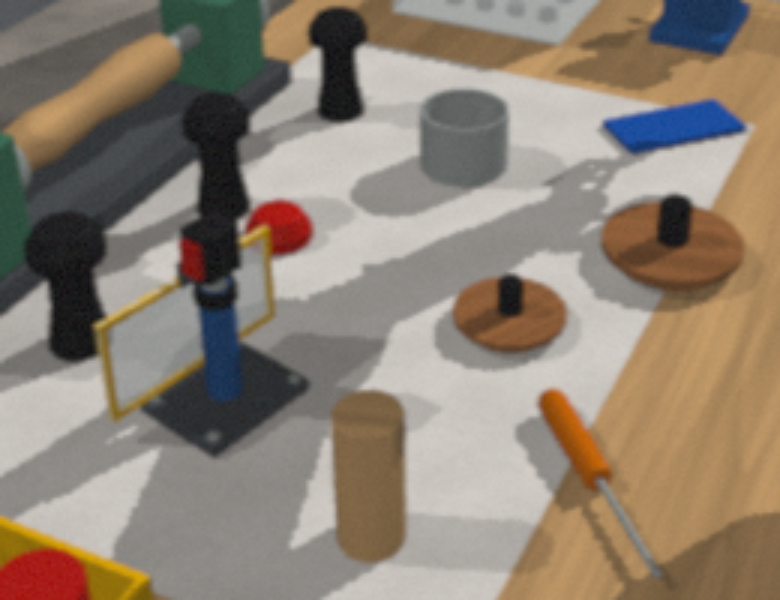

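The crops confirm three lids. The small one is at scene (263,196), with a measured flange of about 0.10 m against 0.14 m for the other two. The pot is at (187,203), and the guard head is at (304,221) with its red button facing right in the scene view. Next: fit the pot and guard poses.

```bash
cat >> h.py <<'E'
from scipy.optimize import least_squares
def circ(x,y,z,r,n=40):
    t=np.linspace(0,2*np.pi,n); return np.c_[x+r*np.cos(t),y+r*np.sin(t),np.full(n,z)]
def bb(uv): return np.r_[uv.min(0),uv.max(0)]
def mask_bb(p,q,near):
    ds=[d for d in ctrl.masks_of(p,q) if np.linalg.norm(np.array(d['pixel'])-near)<25]
    v,u=np.nonzero(ds[0]['region']); return np.r_[u.min()-.5,v.min()-.5,u.max()+.5,v.max()+.5]+0.0
E
python3 - <<'E'
from h import *
P={n:ctrl.snapshot(n) for n in ['scene','side']}
near={'pot':{'scene':(188,204),'side':(266,196)},'lid':{'scene':(263,196),'side':(280,254)},'blank':{'scene':(339,208),'side':(232,310)}}
mod={'pot':[(0,.048),(.07,.048)],'lid':[(.010,.052),(.017,.052),(.05,.012)],'blank':[(0,.026),(.12,.026)]}
for q in mod:
    B={n:mask_bb(P[n],q,near[q][n]) for n in P}
    def res(v,ns): return np.concatenate([bb(np.vstack([proj(P[n],circ(v[0],v[1],z,r)) for z,r in mod[q]]))-B[n] for n in ns])
    for ns in (['scene'],['side'],['scene','side']):
        s=least_squares(res,[.5,.0],args=(ns,),loss='soft_l1'); print(q,ns,s.x.round(4),s.fun.round(1))
C={'scene':np.array([[273.3,227.3],[321,255],[272.7,243],[316.7,268.3]]),'side':np.array([[199.3,226],[142.3,258.3],[200.7,254],[148.3,288.3]])}
H={'scene':(304,221),'side':(181,225)}
def res(v):
    x,y,a,h=v; Rz=R.from_euler('z',a).as_matrix()
    L=np.array([[.034,-.09,.115],[.034,.09,.115],[.034,-.09,h],[.034,.09,h],[0,0,.177]])@Rz.T+[x,y,0]
    return np.concatenate([(proj(P[n],L)-np.vstack([C[n],H[n]])).ravel() for n in P])
s=least_squares(res,[.6,.2,-.3,.05],loss='soft_l1'); print('guard',s.x.round(4),s.fun.round(1))
E
```

```text
Traceback (most recent call last):
  File "h.py", line 20, in mask_bb
    v,u=np.nonzero(ds[0]['region']); return np.r_[u.min()-.5,v.min()-.5,u.max()+.5,v.max()+.5]+0.0
                   ~~^^^
IndexError: list index out of range
```

```bash
cat > fit.py <<'E'
from h import *
P={n:ctrl.snapshot(n) for n in ['scene','side']}
near={'pot':{'scene':(188,204),'side':(266,196)},'lid':{'scene':(263,196),'side':(280,254)},'blank':{'scene':(339,208),'side':(232,310)}}
mod={'pot':[(0,.048),(.07,.048)],'lid':[(.010,.052),(.017,.052),(.05,.012)],'blank':[(0,.026),(.12,.026)]}
for q in mod:
    B={}
    for n in P:
        try: B[n]=mask_bb(P[n],q,near[q][n])
        except IndexError: print('miss',q,n)
    def res(v,ns): return np.concatenate([bb(np.vstack([proj(P[n],circ(v[0],v[1],z,r)) for z,r in mod[q]]))-B[n] for n in ns])
    for ns in [[n] for n in B]+[list(B)]:
        s=least_squares(res,[.5,.0],args=(ns,),loss='soft_l1'); print(q,ns,s.x.round(4),s.fun.round(1))
C={'scene':np.array([[273.3,227.3],[321,255],[272.7,243],[316.7,268.3]]),'side':np.array([[199.3,226],[142.3,258.3],[200.7,254],[148.3,288.3]])}
H={'scene':(304,221),'side':(181,225)}
def res(v):
    x,y,a,h=v; Rz=R.from_euler('z',a).as_matrix()
    L=np.array([[.034,-.09,.115],[.034,.09,.115],[.034,-.09,h],[.034,.09,h],[0,0,.177]])@Rz.T+[x,y,0]
    return np.concatenate([(proj(P[n],L)-np.vstack([C[n],H[n]])).ravel() for n in P])
s=least_squares(res,[.6,.2,-.3,.05],loss='soft_l1'); print('guard',s.x.round(4),s.fun.round(1))
E
python3 fit.py
```

```text
pot ['scene'] [ 0.5879 -0.2039] [-0.3 -0.2  0.3  0.2]
pot ['side'] [ 0.5873 -0.2073] [ 0.  -0.1 -0.   0.1]
pot ['scene', 'side'] [ 0.5869 -0.2052] [-0.5 -0.5  0.1 -0.1 -0.2  0.1 -0.2  0.5]
lid ['scene'] [0.43   0.0388] [-0.3 -0.2  0.3  0.2]
lid ['side'] [0.431  0.0387] [-0.2  0.1  0.2 -0.1]
lid ['scene', 'side'] [0.4307 0.0389] [-0.3 -0.1  0.2  0.3 -0.2  0.2  0.3 -0.1]
blank ['scene'] [0.4271 0.318 ] [-0.  -0.2  0.   0.2]
blank ['side'] [0.4248 0.316 ] [-0.1 -0.7  0.1  0.6]
blank ['scene', 'side'] [0.425  0.3168] [-0.2 -0.7 -0.2 -0.4 -0.4 -0.5 -0.1  0.8]
guard [ 0.6061  0.2353 -0.2523  0.0223] [-0.2 -2.3 -0.3 -2.2 -0.6 -2.3  0.6 -0.4 -0.3 -0.9 -0.5 -0.8 -0.4  0.
  0.2  0.2 -1.6  0.9 -1.7 -0.6]
```

Emit:
{"name": "arm_command", "arguments": {
  "motion": [
    [0.95, -0.76, 0, 0],
    [0.95, -0.76, 0, 0],
    [0.95, -0.76, 0, 0],
    [0.95, -0.76, 0, 0],
    [0.95, -0.76, 0, 0],
    [0.95, -0.76, 0, 0],
    [0.95, -0.76, 0, 0],
    [0.95, -0.76, 0, 0],
    [0.95, -0.76, 0, 0],
    [0.95, -0.76, 0, 0],
    [0.95, -0.76, 0, 0],
    [0.95, -0.76, 0, 0]
  ]
}}

```text
time: 4.4
eef_pos: [0.4208, -0.2482, 0.2565]
orientation: [0.979, 0.205, 0.0, 0.0]
force: [0.6, -0.9, -0.0]
gripper_width: 0.0855
grasp_force: 0.0
```

Emit:
{"name": "arm_command", "arguments": {
  "motion": [
    [0, 0, 0, -0.95],
    [0, 0, 0, -0.95],
    [0, 0, 0, -0.95],
    [0, 0, 0, -0.95],
    [0, 0, 0, -0.95],
    [0, 0, 0, -0.95],
    [0, 0, 0, -0.95],
    [0, 0, 0, -0.95],
    [0, 0, 0, 0]
  ],
  "claw": -0.2
}}

```text
time: 5.3
eef_pos: [0.4203, -0.2493, 0.2564]
orientation: [0.713, 0.702, 0.0, 0.0]
force: [-0.2, 1.1, 0.3]
gripper_width: 0.0514
grasp_force: 0.0
```

```bash
cat > go.py <<'E'
import sys
from h import *
def go(t,yaw=None):
    s=ctrl.sense(); Rm=R.from_quat(s['orientation']).as_matrix(); a=np.arctan2(Rm[1,0],Rm[0,0])
    d=Rm.T@(np.array(t)-s['eef_pos'])/.025
    print('pos',np.round(s['eef_pos'],4),'yaw',round(a,4),'tilt',np.round(Rm[:,2],4),'units',d.round(2),'turn', None if yaw is None else round(-(yaw-a)/.15,2),'F',np.round(s['force'],1),'w',round(s['gripper_width'],4),'g',round(s['grasp_force'],1),'t',s['time'],'q',np.round(s['q'],2))
if __name__=='__main__':
    v=[float(x) for x in sys.argv[1:]]; go(v[:3],v[3] if len(v)>3 else None)
E
python3 go.py .4307 .0389 .2 1.57
```

```text
pos [ 0.4203 -0.2493  0.2564] yaw 1.5551 tilt [ 2.e-04 -1.e-04 -1.e+00] units [11.53  0.23  2.26] turn -0.1 F [-0.2  1.1  0.3] w 0.0514 g 0.0 t 5.3 q [ 0.74  0.1  -0.29  1.72  0.03  1.32  0.43]
```

Emit:
{"name": "arm_command", "arguments": {
  "motion": [
    [0.96, 0.02, 0.18, 0],
    [0.96, 0.02, 0.18, 0],
    [0.96, 0.02, 0.18, 0],
    [0.96, 0.02, 0.18, 0],
    [0.96, 0.02, 0.18, 0],
    [0.96, 0.02, 0.18, 0],
    [0.96, 0.02, 0.18, 0],
    [0.96, 0.02, 0.18, 0],
    [0.96, 0.02, 0.18, 0],
    [0.96, 0.02, 0.18, 0],
    [0.96, 0.02, 0.18, 0],
    [0.96, 0.02, 0.18, 0]
  ]
}}

```text
time: 6.5
eef_pos: [0.4315, 0.0395, 0.2024]
orientation: [0.715, 0.699, 0.0, 0.0]
force: [0.6, -0.1, 0.6]
gripper_width: 0.0512
grasp_force: 0.0
```

Emit:
{"name": "arm_command", "arguments": {
  "motion": [
    [0, 0, 0, 0],
    [0, 0, 0, 0]
  ]
}}

```text
time: 6.7
eef_pos: [0.4315, 0.0387, 0.2024]
orientation: [0.714, 0.7, -0.0, 0.0]
force: [-0.5, -0.7, -0.0]
gripper_width: 0.0509
grasp_force: 0.0
```

```bash
cat > wl.py <<'E'
from h import *
st=ctrl.sense(); p=ctrl.snapshot('wrist'); save(p,'w1.png')
print(proj(p,[[.4307,.0389,.05],[.4307,.0389,.017]],st).round(0).tolist())
for d in ctrl.masks_of(p,'lid'):
    v,u=np.nonzero(d['region']); b=np.r_[u.min()-.5,v.min()-.5,u.max()+.5,v.max()+.5]
    f=lambda w: bb(np.vstack([proj(p,circ(w[0],w[1],z,r),st) for z,r in [(.010,.052),(.017,.052),(.05,.012)]]))-b
    s=least_squares(f,[.43,.04],loss='soft_l1'); print(d['p'],b,s.x.round(4),s.fun.round(1))
E
python3 wl.py; python3 go.py .4307 .0389 .048
```

```text
[[252.0, 187.0], [252.0, 179.0]]
0.8 [203.5 128.5 301.5 225.5] [0.4316 0.0379] [-0.1  0.6  0.1 -0.7]
0.69 [121.5 260.5 228.5 351.5] [ 0.3269 -0.1145] [  4.7   1.2 -16.1 -14.8]
pos [0.4316 0.0377 0.2025] yaw 1.5497 tilt [ 2.e-04 -3.e-04 -1.e+00] units [ 0.05 -0.04  6.18] turn None F [-0.6  0.2 -0.2] w 0.051 g 0.0 t 6.8 q [ 0.43  0.03 -0.59  1.92  0.02  1.19 -0.2 ]
```

View pics/w1.png

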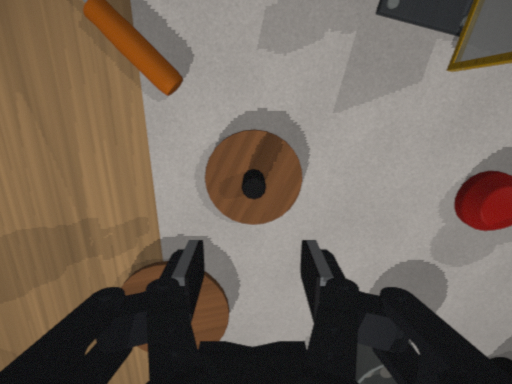

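The picture shows the small lid centred at (253,177), knob at (254,183), between the fingers. The larger lid is behind at (175,310) and will stay clear. Descending.

Emit:
{"name": "arm_command", "arguments": {
  "motion": [
    [0.02, 0, 0.9, 0],
    [0.02, 0, 0.9, 0],
    [0, 0, 0.9, 0],
    [0, 0, 0.9, 0],
    [0, 0, 0.9, 0],
    [0, 0, 0.9, 0],
    [0, 0, 0.6, 0],
    [0, 0, 0.18, 0],
    [0, 0, 0, 0]
  ]
}}

```text
time: 7.7
eef_pos: [0.4314, 0.0389, 0.0476]
orientation: [0.714, 0.7, -0.0, -0.0]
force: [-0.1, -0.7, -0.1]
gripper_width: 0.0511
grasp_force: 0.0
```

Emit:
{"name": "arm_command", "arguments": {
  "motion": [
    [0, 0, 0, 0],
    [0, 0, 0, 0],
    [0, 0, 0, 0],
    [0, 0, 0, 0],
    [0, 0, 0, 0],
    [0, 0, 0, 0]
  ],
  "claw": 1,
  "grip_force": 30
}}

```text
time: 8.3
eef_pos: [0.4323, 0.0394, 0.0489]
orientation: [0.714, 0.701, 0.001, 0.001]
force: [-1.9, 0.0, 6.6]
gripper_width: 0.0231
grasp_force: 29.5
```

```bash
python3 go.py .5872 -.2055 .2
```

```text
pos [0.4323 0.0394 0.0489] yaw 1.5525 tilt [ 1.9e-03 -4.0e-04 -1.0e+00] units [-9.68  6.38 -6.03] turn None F [-1.9  0.   6.6] w 0.0231 g 29.5 t 8.3 q [ 0.36  0.26 -0.58  2.09  0.19  0.84 -0.35]
```

Emit:
{"name": "arm_command", "arguments": {
  "motion": [
    [0, 0, -0.5, 0],
    [0, 0, -0.9, 0],
    [0, 0, -0.9, 0],
    [0, 0, -0.9, 0],
    [0, 0, -0.9, 0],
    [0, 0, -0.9, 0],
    [0, 0, -0.5, 0],
    [0, 0, 0, 0]
  ]
}}

```text
time: 9.1
eef_pos: [0.4325, 0.0398, 0.1873]
orientation: [0.713, 0.701, 0.001, 0.001]
force: [0.3, 0.3, -2.0]
gripper_width: 0.0231
grasp_force: 29.8
```

Emit:
{"name": "arm_command", "arguments": {
  "motion": [
    [-0.6, 0.4, 0, 0],
    [-0.85, 0.58, 0, 0],
    [-0.85, 0.58, 0, 0],
    [-0.85, 0.58, 0, 0],
    [-0.85, 0.58, 0, 0],
    [-0.85, 0.58, 0, 0],
    [-0.85, 0.58, 0, 0],
    [-0.85, 0.58, 0, 0],
    [-0.85, 0.58, 0, 0],
    [-0.6, 0.4, 0, 0],
    [-0.4, 0.24, 0, 0],
    [0, 0, 0, 0]
  ]
}}

```text
time: 10.3
eef_pos: [0.5694, -0.175, 0.1836]
orientation: [0.714, 0.7, -0.001, -0.001]
force: [-0.2, 0.2, -1.2]
gripper_width: 0.0231
grasp_force: 29.8
```

```bash
cat > wp.py <<'E'
from h import *
st=ctrl.sense(); p=ctrl.snapshot('wrist'); save(p,'w2.png')
print(np.round(st['eef_pos'],4))
for d in ctrl.masks_of(p,'pot')[:2]+ctrl.masks_of(p,'lid')[:2]:
    v,u=np.nonzero(d['region']); print(d['p'],u.min(),v.min(),u.max(),v.max())
print('pot rim pred bbox',bb(proj(p,circ(.587,-.2053,.07,.048),st)).round(0))
E
python3 wp.py;python3 go.py .5870 -.2053 .2
```

```text
[ 0.5694 -0.175   0.1836]
0.67 0 65 76 210
0.55 159 155 342 324
pot rim pred bbox [218. 179. 330. 282.]
pos [ 0.5694 -0.1718  0.1849] yaw 1.554 tilt [-8.e-04  9.e-04 -1.e+00] units [-1.33  0.73 -0.61] turn None F [-0.   0.6 -0.8] w 0.0232 g 29.8 t 10.45 q [ 0.57  0.4  -0.44  1.54  0.17  1.24  0.09]
```

View pics/w2.png

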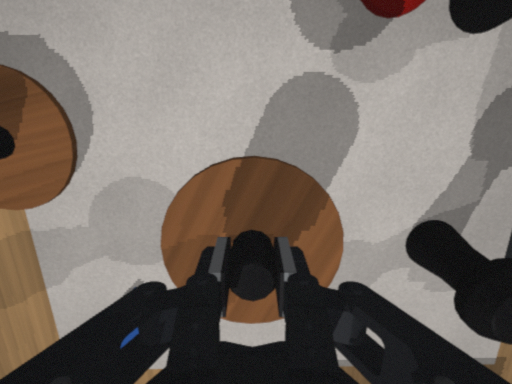

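The lid is held level and centred at (252,235), hiding the pot. I'll step back along tool −x so the wrist camera can see the pot past the lid.

Emit:
{"name": "arm_command", "arguments": {
  "motion": [
    [-0.6, 0.1, -0.1, 0],
    [-0.9, 0.15, -0.1, 0],
    [-0.9, 0.15, -0.1, 0],
    [-0.9, 0.15, -0.1, 0],
    [-0.9, 0.1, 0, 0],
    [-0.7, 0.08, 0, 0],
    [-0.4, 0, 0, 0],
    [0, 0, 0, 0],
    [0, 0, 0, 0],
    [0, 0, 0, 0]
  ]
}}

```text
time: 11.45
eef_pos: [0.586, -0.3041, 0.1955]
orientation: [0.713, 0.701, 0.0, -0.0]
force: [0.6, 0.5, -0.9]
gripper_width: 0.0227
grasp_force: 29.8
```

```bash
cat > wp.py <<'E'
from h import *
st=ctrl.sense(); p=ctrl.snapshot('wrist'); save(p,'w3.png')
print(np.round(st['eef_pos'],4), np.round(R.from_quat(st['orientation']).as_matrix(),4).tolist())
print('pot rim pred bbox',bb(proj(p,circ(.587,-.2053,.07,.048),st)).round(0))
for d in ctrl.masks_of(p,'pot')[:2]:
    v,u=np.nonzero(d['region']); b=np.r_[u.min()-.5,v.min()-.5,u.max()+.5,v.max()+.5]
    f=lambda w: bb(np.vstack([proj(p,circ(w[0],w[1],z,.048),st) for z in (0,.07)]))-b
    s=least_squares(f,[.587,-.205],loss='soft_l1'); print('pot',d['p'],b,s.x.round(4),s.fun.round(1))
# lid in the hand: tool x,y,z of flange top centre
q=dict(p); T0={'orientation':[0,0,0,1],'eef_pos':[0,0,0]}
for d in ctrl.masks_of(p,'lid')[:2]:
    v,u=np.nonzero(d['region']); b=np.r_[u.min()-.5,v.min()-.5,u.max()+.5]
    def f(w):
        B=bb(np.vstack([proj(p,circ(w[0],0,w[1]+k,.052)+[0,w[2],0],T0) for k in (0,.007)])); return B[:3]-b
    s=least_squares(f,[0,.032,0]); print('lid in tool x,z,y',d['p'],b,s.x.round(4),s.fun.round(1), 'pred',bb(proj(p,circ(0,0,.032,.052),T0)).round(1))
E
python3 wp.py;python3 go.py .5870 -.2053 .12
```

```text
[ 0.586  -0.3041  0.1955] [[0.0159, 0.9999, 0.0003], [0.9999, -0.0159, 0.0008], [0.0008, 0.0003, -1.0]]
pot rim pred bbox [189.   1. 315. 137.]
pot 0.89 [189.5  -0.5 313.5 133.5] [ 0.5869 -0.2039] [-0.9 -0.7  1.   1.6]
lid in tool x,z,y 0.81 [159.5 155.5 343.5] [-0.0017  0.0327 -0.0007] [0. 0. 0.] pred [160.  154.9 345.3 322.3]
lid in tool x,z,y 0.78 [-0.5 -0.5 37.5] [ 0.3074  0.8639 -0.6897] [ 0. -0. -0.] pred [160.  154.9 345.3 322.3]
pos [ 0.5859 -0.3047  0.1955] yaw 1.5543 tilt [ 3.e-04  3.e-04 -1.e+00] units [ 3.98 -0.02  3.02] turn None F [ 0.9 -0.2 -0.7] w 0.023 g 29.8 t 11.6 q [ 0.69  0.52 -0.38  1.34  0.19  1.32  0.29]
```

View pics/w3.png

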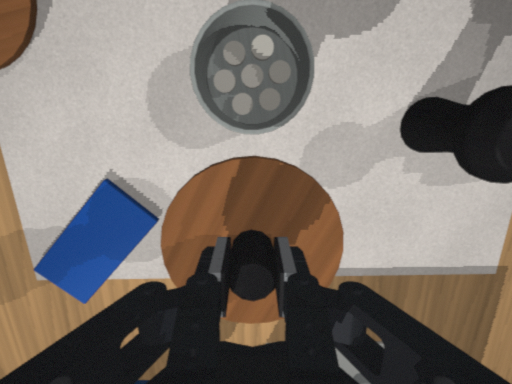

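Pot rim at cols 190–313, rows 2–134; lid at cols 160–343. Both are centred at about col 251.5, so only tool x needs correcting, by about +0.101 m.

Emit:
{"name": "arm_command", "arguments": {
  "motion": [
    [0.3, 0, 0, 0],
    [0.6, 0, 0, 0],
    [0.8, 0, 0, 0],
    [0.8, 0, 0, 0],
    [0.7, 0, 0, 0],
    [0.5, 0, 0, 0],
    [0.25, 0, 0, 0],
    [0.1, 0, 0, 0],
    [0, 0, 0, 0],
    [0, 0, 0, 0]
  ]
}}

```text
time: 12.6
eef_pos: [0.5872, -0.2056, 0.1952]
orientation: [0.714, 0.7, -0.0, 0.0]
force: [0.3, -1.6, -0.6]
gripper_width: 0.0228
grasp_force: 29.8
```

```bash
python3 go.py .5862 -.2031 .125
```

```text
pos [ 0.5872 -0.2056  0.1952] yaw 1.5514 tilt [-2.e-04 -3.e-04 -1.e+00] units [ 0.1  -0.04  2.81] turn None F [ 0.3 -1.6 -0.6] w 0.0228 g 29.8 t 12.6 q [ 0.59  0.45 -0.42  1.45  0.18  1.28  0.14]
```

Emit:
{"name": "arm_command", "arguments": {
  "motion": [
    [0.1, 0, 0.3, 0],
    [0, 0, 0.7, 0],
    [0, 0, 0.8, 0],
    [0, 0, 0.6, 0],
    [0, 0, 0.3, 0],
    [0, 0, 0.1, 0],
    [0, 0, 0, 0]
  ]
}}

```text
time: 13.3
eef_pos: [0.5876, -0.2021, 0.1254]
orientation: [0.713, 0.701, 0.0, -0.0]
force: [-0.4, 0.1, -0.2]
gripper_width: 0.0233
grasp_force: 29.8
```

Emit:
{"name": "arm_command", "arguments": {
  "motion": [
    [0, 0, 0.1, 0],
    [0, 0, 0.1, 0],
    [0, 0, 0.1, 0],
    [0, 0, 0, 0]
  ]
}}

```text
time: 13.7
eef_pos: [0.5873, -0.202, 0.1176]
orientation: [0.713, 0.701, -0.0, -0.0]
force: [-1.1, 0.5, -1.9]
gripper_width: 0.0227
grasp_force: 29.8
```

```bash
python3 go.py .5872 -.2031 .110
python3 - <<'E'
from h import *
a=[ctrl.snapshot(n)['image'] for n in ('scene','side')]
b=np.hstack([cv2.resize(a[0][130:260,130:260],(400,400)),cv2.resize(a[1][130:260,200:330],(400,400))]); cv2.imwrite('pics/s4.png',b[:,:,::-1])
E
```

```text
pos [ 0.5873 -0.202   0.1176] yaw 1.5529 tilt [-4.e-04  2.e-04 -1.e+00] units [-0.04 -0.    0.3 ] turn None F [-1.1  0.5 -1.9] w 0.0227 g 29.8 t 13.7 q [ 0.58  0.51 -0.41  1.54  0.21  1.13  0.11]
```

View pics/s4.png

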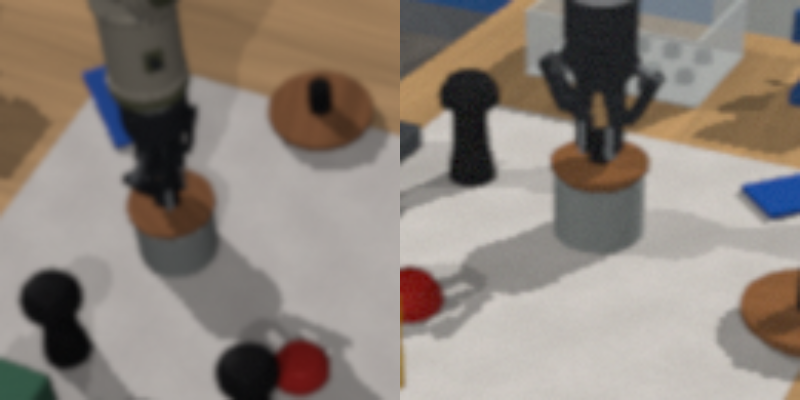

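Both views show the lid centred over the pot. Continuing slowly down.

Emit:
{"name": "arm_command", "arguments": {
  "motion": [
    [-0.04, 0, 0.1, 0],
    [0, 0, 0.1, 0],
    [0, 0, 0.1, 0],
    [0, 0, 0, 0]
  ]
}}

```text
time: 14.2
eef_pos: [0.5871, -0.203, 0.1097]
orientation: [0.713, 0.701, -0.0, -0.0]
force: [0.5, -0.4, -0.0]
gripper_width: 0.0229
grasp_force: 29.8
```

Emit:
{"name": "arm_command", "arguments": {
  "motion": [
    [0, 0, 0.04, 0],
    [0, 0, 0.04, 0],
    [0, 0, 0, 0]
  ]
}}

```text
time: 14.5
eef_pos: [0.5875, -0.203, 0.109]
orientation: [0.713, 0.701, 0.0, 0.0]
force: [-3.7, 0.3, 4.6]
gripper_width: 0.0229
grasp_force: 30.3
```

Emit:
{"name": "arm_command", "arguments": {
  "motion": [
    [0, 0, 0, 0],
    [0, 0, 0, 0],
    [0, 0, 0, 0],
    [0, 0, 0, 0],
    [0, 0, 0, 0]
  ],
  "claw": -0.2
}}

```text
time: 15.0
eef_pos: [0.5874, -0.203, 0.1082]
orientation: [0.713, 0.701, 0.0, -0.0]
force: [-0.1, -0.2, 0.3]
gripper_width: 0.0513
grasp_force: 0.0
```

Emit:
{"name": "arm_command", "arguments": {
  "motion": [
    [0, 0, -0.3, 0],
    [0, 0, -0.8, 0],
    [0, 0, -0.9, 0],
    [0, 0, -0.9, 0],
    [0, 0, -0.9, 0],
    [0, 0, -0.9, 0],
    [0, 0, -0.9, 0],
    [0, 0, -0.6, 0],
    [0, 0, 0, 0],
    [0, 0, 0, 0]
  ]
}}

```text
time: 16.0
eef_pos: [0.5874, -0.203, 0.2633]
orientation: [0.713, 0.701, 0.0, 0.0]
force: [0.0, -0.1, -0.4]
gripper_width: 0.0515
grasp_force: 0.0
```

```bash
python3 - <<'E'
from h import *
st=ctrl.sense(); W=ctrl.snapshot('wrist'); S=ctrl.snapshot('side'); C=ctrl.snapshot('scene')
print('lid pred wrist seated', bb(proj(W,circ(.587,-.2042,.077,.052),st)).round(1), 'tilted 10mm high', bb(proj(W,circ(.587,-.2042,.087,.052),st)).round(1))
for d in ctrl.masks_of(W,'lid'):
    v,u=np.nonzero(d['region']); print(d['p'],u.min(),v.min(),u.max(),v.max())
a=[cv2.resize(W['image'],(512,384)), cv2.resize(S['image'][160:232,216:312],(512,384))]
cv2.imwrite('pics/s5.png',cv2.resize(np.hstack(a),(800,300))[:,:,::-1])
E
python3 go.py .606 .235 .29 2.89
```

```text
lid pred wrist seated [203.  130.  300.8 224.8] tilted 10mm high [201.5 130.9 302.4 228.5]
0.93 203 130 300 223
0.61 0 43 93 166
pos [ 0.587  -0.2029  0.2621] yaw 1.5529 tilt [-1.9e-03  8.0e-04 -1.0e+00] units [17.53  0.45 -1.11] turn -8.91 F [-0.3  0.1  0.4] w 0.0511 g 0.0 t 16.2 q [ 0.59  0.41 -0.43  1.35  0.17  1.42  0.15]
```

View pics/s5.png

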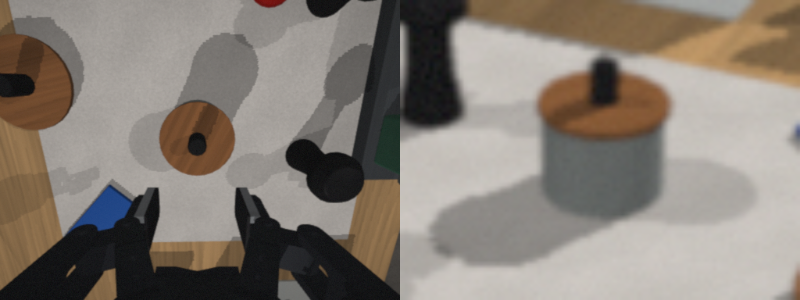

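The lid is seated and level: its wrist bbox (203,130)–(300,223) matches the seated prediction. Next, the guard.

Emit:
{"name": "arm_command", "arguments": {
  "motion": [
    [0.5, 0.03, -0.3, 0],
    [0.9, 0.03, -0.5, 0],
    [1, 0.03, -0.5, 0],
    [1, 0.03, -0.3, 0],
    [1, 0.03, 0, 0],
    [1, 0.03, 0, 0],
    [1, 0.03, 0, 0],
    [1, 0.03, 0, 0],
    [1, 0.03, 0, 0],
    [1, 0.03, 0, 0],
    [1, 0.03, 0, 0],
    [1, 0.03, 0, 0]
  ],
  "claw": -1
}}

```text
time: 17.4
eef_pos: [0.6011, 0.084, 0.3037]
orientation: [0.713, 0.701, 0.0, -0.0]
force: [0.3, -0.2, 1.0]
gripper_width: 0.085
grasp_force: 0.0
```

Emit:
{"name": "arm_command", "arguments": {
  "motion": [
    [1, 0.03, 0, 0],
    [1, 0.03, 0, 0],
    [1, 0.03, 0, 0],
    [0.9, 0.03, 0, 0],
    [0.7, 0, 0, 0],
    [0.5, 0, 0, 0],
    [0.2, 0, 0, 0],
    [0, 0, 0, -0.6],
    [0, 0, 0, -0.9],
    [0, 0, 0, -0.9],
    [0, 0, 0, -0.9],
    [0, 0, 0, -0.9]
  ]
}}

```text
time: 18.6
eef_pos: [0.6073, 0.213, 0.3035]
orientation: [0.46, 0.888, -0.0, 0.0]
force: [-0.8, 0.8, 0.9]
gripper_width: 0.0855
grasp_force: 0.0
```

Emit:
{"name": "arm_command", "arguments": {
  "motion": [
    [0, 0, 0, -0.9],
    [0, 0, 0, -0.9],
    [0, 0, 0, -0.9],
    [0, 0, 0, -0.9],
    [0, 0, 0, -0.9],
    [0, 0, 0, -0.4],
    [0, 0, 0, 0],
    [0, 0, 0, 0]
  ]
}}

```text
time: 19.4
eef_pos: [0.6072, 0.2134, 0.3033]
orientation: [0.113, 0.994, -0.0, 0.0]
force: [0.1, 0.1, -0.8]
gripper_width: 0.0854
grasp_force: 0.0
```

```bash
python3 - <<'E'
from h import *
st=ctrl.sense(); W=ctrl.snapshot('wrist'); save(W,'w6.png')
x,y,a=.606,.235,-.252; Rz=R.from_euler('z',a).as_matrix()
print('head top corners pred',proj(W,np.array([[i*.015,j*.018,.177] for i,j in [(-1,-1),(-1,1),(1,1),(1,-1)]])@Rz.T+[x,y,0],st).round(0).tolist())
E
python3 go.py .606 .235 .3 2.89
```

```text
head top corners pred [[255.0, 172.0], [298.0, 173.0], [295.0, 206.0], [254.0, 205.0]]
pos [0.6071 0.2136 0.3034] yaw 2.915 tilt [ 1.e-04 -2.e-04 -1.e+00] units [0.24 0.82 0.13] turn 0.17 F [ 1.2  0.3 -0.8] w 0.0853 g 0.0 t 19.45 q [ 0.12  0.53 -0.82  1.2   0.38  1.57  0.72]
```

View pics/w6.png

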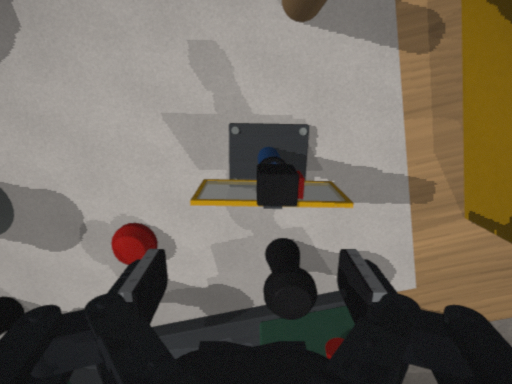

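Wrist view: head at cols 257–299, rows 165–205, with the red button on the right; panel top edge from (191,205) to (353,206). Fitting the pose.

Run:
```python
from h import *
st=ctrl.sense(); W=ctrl.snapshot('wrist'); im=W['image'].astype(int)
yel=(im[:,:,0]-im[:,:,2]>60)&(im[:,:,1]-im[:,:,2]>40)
sub=np.zeros_like(yel); sub[170:215,180:365]=yel[170:215,180:365]
v,u=np.nonzero(sub); L=[u.min(),v[u<u.min()+4].max()]; Rr=[u.max(),v[u>u.max()-4].max()]
print('panel',L,Rr)
red=(im[:,:,0]-im[:,:,1]>60)&(im[:,:,1]<60); red[:, :290]=0; red[:,320:]=0; red[:160]=0; red[215:]=0
v,u=np.nonzero(red); print('red',u.min(),u.max(),v.min(),v.max())
drk=im.sum(2)<90
for r in (175,185,195): 
    c=np.nonzero(drk[r,230:330])[0]+230; print('dark row',r,c.min(),c.max(), 'red',np.nonzero(red[r])[0][[0,-1]] if red[r].any() else None)
c=np.nonzero(drk[150:225,285])[0]+150; print('col285',c.min(),c.max())
pts=np.array([[L[0]-.5,L[1]+.5],[Rr[0]+.5,Rr[1]+.5],[229.5,123],[308.5,124]])
def f(w):
    Rz=R.from_euler('z',w[2]).as_matrix()
    X=np.array([[.036,-.09,.115],[.036,.09,.115],[-.045,-.055,.012],[-.045,.055,.012]])@Rz.T+[w[0],w[1],0]
    return (proj(W,X,st)-pts).ravel()
s=least_squares(f,[.606,.235,-.25]); print(s.x.round(4),s.fun.round(1))
x,y,a=s.x; Rz=R.from_euler('z',a).as_matrix()
print('head corners',proj(W,np.array([[i*.015,j*.018,z] for z in (.177,.133) for i,j in [(-1,-1),(-1,1),(1,1),(1,-1)]])@Rz.T+[x,y,0],st).round(0).tolist())
```

```text
panel [np.int64(191), np.int64(205)] [np.int64(352), np.int64(207)]
red 298 303 178 198
dark row 175 257 298 red None
dark row 185 258 297 red [299 303]
dark row 195 258 296 red [298 302]
col285 163 204
[ 0.6079  0.2364 -0.2401] [-0.5 -0.5  0.7 -0.3 -1.3  0.5  1.   0.6]
head corners [[257.0, 174.0], [299.0, 174.0], [297.0, 208.0], [256.0, 207.0], [256.0, 164.0], [293.0, 164.0], [291.0, 193.0], [256.0, 192.0]]
```

```bash
python3 go.py .606 .236 .161 2.9016
```

```text
pos [0.6071 0.2138 0.3034] yaw 2.9156 tilt [ 2.e-04 -2.e-04 -1.e+00] units [0.24 0.86 5.7 ] turn 0.09 F [-0.2 -0.5 -0. ] w 0.0858 g 0.0 t 19.5 q [ 0.12  0.53 -0.82  1.2   0.38  1.57  0.72]
```

Emit:
{"name": "arm_command", "arguments": {
  "motion": [
    [0.12, 0.43, 0, 0.09],
    [0.12, 0.43, 0, 0],
    [0, 0, 0.4, 0],
    [0, 0, 0.8, 0],
    [0, 0, 0.8, 0],
    [0, 0, 0.4, 0],
    [0, 0, 0, 0],
    [0, 0, 0, 0]
  ]
}}

```text
time: 20.3
eef_pos: [0.6061, 0.2367, 0.2437]
orientation: [0.118, 0.993, 0.0, 0.0]
force: [0.2, -0.4, 0.4]
gripper_width: 0.0854
grasp_force: 0.0
```

```bash
python3 go.py .606 .236 .161 2.9016
```

```text
pos [0.6061 0.2367 0.2437] yaw 2.9045 tilt [ 2.e-04  3.e-04 -1.e+00] units [-0.   -0.03  3.31] turn 0.02 F [ 0.2 -0.4  0.4] w 0.0854 g 0.0 t 20.3 q [ 0.09  0.57 -0.81  1.28  0.4   1.46  0.65]
```

Emit:
{"name": "arm_command", "arguments": {
  "motion": [
    [0, -0.03, 0.4, 0],
    [0, 0, 0.6, 0],
    [0, 0, 0.7, 0],
    [0, 0, 0.7, 0],
    [0, 0, 0.5, 0],
    [0, 0, 0.3, 0],
    [0, 0, 0.1, 0],
    [0, 0, 0, 0],
    [0, 0, 0, 0]
  ]
}}

```text
time: 21.2
eef_pos: [0.6062, 0.2361, 0.1616]
orientation: [0.118, 0.993, 0.0, 0.001]
force: [-0.4, -0.1, 0.1]
gripper_width: 0.0853
grasp_force: 0.0
```

Emit:
{"name": "arm_command", "arguments": {
  "motion": [
    [0, 0, 0, 0],
    [0, 0, 0, 0],
    [0, 0, 0, 0],
    [0, 0, 0, 0],
    [0, 0, 0, 0],
    [0, 0, 0, 0],
    [0, 0, 0, 0]
  ],
  "claw": 1,
  "grip_force": 50
}}

```text
time: 21.9
eef_pos: [0.6061, 0.2363, 0.1619]
orientation: [0.118, 0.993, 0.001, 0.001]
force: [-0.7, 0.0, 5.4]
gripper_width: 0.0356
grasp_force: 50.5
```

The opening is 35.6 mm, so the button is flush. Pulling up.

Emit:
{"name": "arm_command", "arguments": {
  "motion": [
    [0, 0, -0.2, 0],
    [0, 0, -0.4, 0],
    [0, 0, -0.5, 0],
    [0, 0, -0.5, 0],
    [0, 0, -0.5, 0],
    [0, 0, -0.5, 0],
    [0, 0, -0.5, 0],
    [0, 0, -0.5, 0],
    [0, 0, -0.5, 0],
    [0, 0, -0.4, 0],
    [0, 0, -0.2, 0],
    [0, 0, 0, 0]
  ]
}}

```text
time: 23.1
eef_pos: [0.606, 0.2363, 0.2781]
orientation: [0.118, 0.993, 0.0, 0.0]
force: [4.2, 3.7, -7.3]
gripper_width: 0.0356
grasp_force: 51.0
```

```bash
python3 go.py .6061 .2363 .2819 2.9016
```

```text
pos [0.606  0.2363 0.2781] yaw 2.9046 tilt [ 2.e-04  1.e-03 -1.e+00] units [-0.    0.   -0.15] turn 0.02 F [ 4.2  3.7 -7.3] w 0.0356 g 51.0 t 23.1 q [ 0.09  0.55 -0.81  1.22  0.39  1.52  0.67]
```

Emit:
{"name": "arm_command", "arguments": {
  "motion": [
    [0, 0, -0.08, 0],
    [0, 0, -0.08, 0],
    [0, 0, -0.04, 0],
    [0, 0, 0, 0],
    [0, 0, 0, 0]
  ]
}}

```text
time: 23.6
eef_pos: [0.606, 0.2363, 0.282]
orientation: [0.118, 0.993, 0.0, -0.0]
force: [5.9, 5.0, -8.2]
gripper_width: 0.0359
grasp_force: 52.0
```

Emit:
{"name": "arm_command", "arguments": {
  "motion": [
    [0, 0, -0.06, 0],
    [0, 0, 0, 0],
    [0, 0, 0, 0]
  ]
}}

```text
time: 23.9
eef_pos: [0.606, 0.2363, 0.2821]
orientation: [0.118, 0.993, 0.0, -0.001]
force: [7.7, 7.1, -15.1]
gripper_width: 0.0356
grasp_force: 53.0
```

Motion stopped at 0.2821 and the force rose to 15 N, so this is the second stop. One last look.

```bash
python3 - <<'E'
from h import *
a=[ctrl.snapshot(n)['image'][130:310,125:365] for n in ('scene','side')]
cv2.imwrite('pics/f.png',np.hstack([cv2.resize(i,(400,300)) for i in a])[:,:,::-1])
E
python3 go.py .606 .236 .282
```

```text
pos [0.606  0.2363 0.2821] yaw 2.905 tilt [-1.9e-03  8.0e-04 -1.0e+00] units [-0.   -0.01  0.  ] turn None F [  7.3   7.6 -15.2] w 0.0355 g 53.0 t 24.0 q [ 0.09  0.55 -0.81  1.21  0.39  1.53  0.67]
```

View pics/f.png

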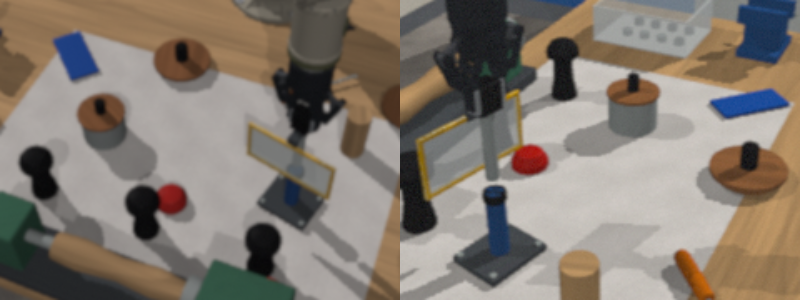

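The guard is fully raised with the mast extended, the lid is seated on the pot, and the bystanders are undisturbed. Handing in.

```bash
python3 -c "
from station import ctrl
print(ctrl.hand_in())"
```

```text
the job is handed in; nothing more can be done
None
```

The small lid sits level and fully home on the pot, and I handed in at about 24 s with the arm holding the guard at its second stop and the button squeezed flush.

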